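# Hitch the quick-hitch hook onto the monitor's lug pin

### The job

The monitor lying face down on the cart has a mounting plate with a steel cross pin held between two upright cheeks. Take the quick-hitch hook with the square shank and the sprung latch from the rack (not the plain fork with the ball knob), and holding it push its mouth straight down over that pin until the latch has flipped shut under the pin and the hook's feet stand on the plate; then let go, leaving the hook upright and the fork where it is in the rack.

Things in the scene. Friction and masses are not known exactly. Their poses are not given: they have to be found in the camera images.
- hitch: Quick-hitch hook, bare aluminium, 158 mm tall, 28 mm thick, 0.3 to 0.5 kg, upright in a slot of a grey rack (walls 14 mm above its feet). Origin midway under its feet; z up, x across the mouth (feet span 76 mm), y through its thickness: the pin must run along y, either way round. Mouth opens down: 52 mm wide at the feet, narrowing to a 28 mm throat from 26 mm up to its end 80 mm up.
- shank (a point): Centre of the hook's square shank, the part to grasp, 128 mm above its feet; axes as hitch. Shank 34 mm along x, 24 mm along y, 60 mm tall (30 mm above and below this point); under it the hook's shoulder, 60 x 28 mm.
- latch (a joint): Dark steel latch across the throat, 28 mm above the feet, hinged on the +x leg, swings only up. Angle in rad: 0 shut, 1.35 fully up; a spring shuts it. The pin pushes it up as the hook goes down, which takes up to about 10 N, and it snaps shut under the pin about 10 mm before the feet reach the plate.
- pin (a point): Middle of the fixed steel cross pin on the monitor's back: 14 mm diameter, level, along this point's y, 54 mm long between two aluminium cheeks (8 mm thick, 40 mm along x, rounded tops 20 mm above the pin's axis). The flat 120 x 120 mm plate is 71 mm below the axis; with the hook's feet on it the shank centre is 57 mm above the axis. All else on the monitor is lower than the plate; it cannot move.
- fork_knob (a point): Centre of the 36 mm black ball knob on top of the plain dark steel fork in the rack's other slot, 110 mm beside the hook, 120 mm above the fork's feet. No latch; leave it alone.
Things that resemble listed ones, but are neither listed nor needed, are in the scene too. Leave any green or red look-alike of the hitch alone.

How it is judged:
On the way:
1. the gripped hook is being pushed down on the pin, which holds the latch open (value of joint latch above 0.4 rad and contact force between the fingers and hitch above 1 N and x of pin in the frame of shank between -0.014 and 0.014 m and distance between pin and shank below 0.1 m), for 0.02 s.
At the end, for the whole second after the job is handed in: the pin lies in the hook's throat (shank centre 48 to 65 mm above the pin's axis measured along the hook, within 12 mm across and 22 mm along the pin), the latch is shut under it (below 0.15 rad), and the released hook stands within 0.2 rad of upright (value of joint latch below 0.15 rad and z of pin in the frame of shank between -0.065 and -0.048 m and x of pin in the frame of shank between -0.012 and 0.012 m and y of pin in the frame of shank between -0.022 and 0.022 m and angle between shank's own z axis and vertical below 0.2 rad); the robot touches nothing.
It fails at once if the plain fork is moved more than 30 mm (distance of fork_knob from where it was at the start of the episode above 0.03 m).
It also fails if it takes over 34 s, if anything falls off the work surface, if the arm or the gripper's body presses on something with over 40 N, if the wrist force passes 120 N, or if a joint passes its speed limit or range.

### The arm

A 6-joint arm with a two-finger parallel gripper is mounted at the origin on the work surface. World frame = base frame: x ahead of the robot, y to its left, z up, the work surface at z = 0. Lengths are in m, angles in rad, forces in N, time in s.
With the tool pointing down it reaches from about 0.4 to 0.825 m from the base axis. Payload 7 kg.
Tool frame: the origin (TCP) lies at the very end of the fingers, on their centre line; the grasp point (between the pads) lies 19 mm behind it (env.tcp_to_grasp is the distance from the TCP to the grasp point, in m); z points along the fingers, y is the line along which they close (so a half turn about z gives the same grasp; the last joint's range is limited). The gripper opens to 88 mm and grips with 3 to 60 N. Pads are 19 mm wide; open, the fingers measure 130 mm over their backs; the gripper's body (78 mm by 193 mm) begins 47 mm behind the grasp point.
Start: joints at [-0.876, 0.359, 0.012, 0, -1.224, -0.288], TCP at [0.267, -0.62, 0.227] pointing down, gripper open.
Joint ranges: [-3.07, 3.07], [-1.43, 2.12], [-1.02, 1.25], [-3.03, 1.67], [-3.05, -0], [-3.03, 3.03]. Speed limits (rad/s): [2.39, 2.39, 3.01, 3.14, 3.14, 3.14].

### API

Orientations are given as a unit quaternion [x, y, z, w].
In Python, from cell import env gives the robot as it stands.
- The arm moves only by the shell command python3 -m crank 'ROWS' [OPENING]. ROWS is JSON, a list of rows, each a list of 6 numbers: the shift along the tool's x, y, z scaled (see below), then the turn, a rotation vector about the tool's x, y, z scaled (see below). A call has 1 to 12 rows; each row is the pose to reach, as a shift and turn from the pose commanded when the call began, along the tool's axes at that moment, turning the shorter way round; what a row does not reach only later rows make up. The controller multiplies each number of a shift by 0.5 m and each number of a turn by 360 degrees. A row lasts 1/12 s, in which the tool goes at most 41.7 mm and 7.16 degrees, less where a joint would pass 70% of its speed; a pose out of reach is approached as far as the arm can. A call with a number of a shift or a turn outside -1 to 1 is refused whole. A call with a gripper value outside its range is refused whole. OPENING is the opening, from -1 (shut) to 1 (fully open), set as the call begins (- or left out, the last holds). The fingers move at their own pace and stop on an object; the grip force is fixed at half the most. Time passes only in rows, so rows that repeat a pose let the fingers close. It gives the time, the measured TCP pose, the force, the opening and the grip force at its end, in the units of the state.
- env.sense(): the state, without advancing time (a new reading comes with each control period).
- env.get_image(name): name is "side" or "top"; returns a dict with "frame" (400x640x3 uint8, blue, green, red), "range_z" (400x640 float32, m along the optical axis (not along the pixel's ray), 0 where there is no reading), "K" (3x3 intrinsics, pixels), "pose" (4x4, takes a point from camera to world coordinates). Camera axes: x right, y down, z forward; pixel columns grow to the right and rows downward; lengths in m; the calibration is good to about 2 mm. A picture is of the moment at which its call begins.
- env.job_done(): hands the job in; it is judged then, once.
Trained networks look in a picture, given as the dict that the camera call returned (one of the last four; its "shot" number tells which), for a name from the list of things; names that differ only in an ending like _2 or _b are one class to them, and where a whole thing is asked for, a point or a joint stands for the part that bears it (a point fixed in the world has none). Each returns a list of dicts, best first, with "p" (0 to 1); they miss things now and then, are a little off and sometimes report something else, mostly with a low value. They report only what shows in the picture. A call takes as long as a camera call. They do not tell look-alikes from the thing itself.
- env.look_for(picture, label): "bbox" ([left, top, right, bottom] as shares, 0 to 1, of the picture: columns of its width, rows of its height, round what is visible of it).
- env.silhouettes(picture, label): "pixels" (400x640 bool, what is visible of it) and "bbox" ([left, top, right, bottom] as shares, 0 to 1, of the picture: columns of its width, rows of its height, round what is visible of it).
The state is a dict: "time": time; "joint_positions": joint angles; "joint_velocities": joint speeds; "joint_torque": joint torques, N m; "eef_pos": TCP position; "tool_rot": TCP orientation; "contact_force": force on the tool from outside, world axes, zero at the start; "torque": the same for the moment, N m; "gripper_width": finger opening in m; "gripper_force": force on a finger pad.
Only numpy, scipy, OpenCV 4.12 (cv2) and the standard library are available. Lean on these libraries where they do the work, as an engineer would, in place of code of your own. Each camera call takes 0.05 s, during which the arm holds its last target. There are 200 camera calls.

## Working session

There is one attempt and no reset: what is moved stays moved. The work goes in short steps, Python scripts to look and compute and a shell command to move; the robot and the scene stay as the last step left them, time stands still between calls to the robot, and variables do not carry over. Pictures are saved under pics/ and viewed, at most 10 in all, crops included, and the job is handed in when it is done.

```bash
mkdir -p pics
cat > h.py <<'E'
from cell import env
import numpy as np, cv2, json
from scipy.spatial.transform import Rotation as R
def cloud(im):
    z=im["range_z"];K=im["K"];v,u=np.mgrid[0:400,0:640]
    p=np.stack([(u-K[0,2])/K[0,0]*z,(v-K[1,2])/K[1,1]*z,z],-1)
    P=p@im["pose"][:3,:3].T+im["pose"][:3,3]
    P[z<=0]=np.nan
    return P
def proj(im,p):
    q=np.linalg.inv(im["pose"])@np.append(p,1);q=im["K"]@q[:3];return q[:2]/q[2]
E
python3 - <<'E'
from h import *
s=env.sense();print(s["eef_pos"],s["tool_rot"],s["contact_force"],s["gripper_width"])
for n in("top","side"):
    im=env.get_image(n);P=cloud(im);cv2.imwrite(f"pics/{n}0.png",im["frame"])
    print(n,im["pose"].round(3).tolist(),im["K"][0,0])
    for l in("hitch","shank","latch","pin","fork_knob"):
        try:
            for d in env.silhouettes(im,l)[:4]:
                m=d["pixels"];v,u=np.nonzero(m);q=P[m]
                print(l,round(d["p"],2),"px",u.min(),v.min(),u.max(),v.max(),m.sum(),"med",np.nanmedian(q,0).round(3),"min",np.nanpercentile(q,3,axis=0).round(3),"max",np.nanpercentile(q,97,axis=0).round(3))
        except Exception as e: print(l,e)
E
```

```text
[ 0.26686103 -0.619478    0.22564142] [-2.01956472e-01  9.79394153e-01  7.83415406e-04 -2.49902182e-04] [ 0.67516599  0.65518331 -0.35705693] 0.08726426596171478
top [[0.024, -0.992, 0.123, 0.39], [-1.0, -0.023, 0.005, -0.083], [-0.002, -0.123, -0.992, 1.093], [0.0, 0.0, 0.0, 1.0]] 467.3090955248257
hitch 0.98 px 432 141 476 171 899 med [ 0.605 -0.372  0.097] min [ 0.592 -0.408  0.   ] max [ 0.63  -0.349  0.159]
hitch 0.95 px 392 216 426 248 666 med [ 0.437 -0.273  0.099] min [ 0.411 -0.294  0.002] max [ 0.471 -0.255  0.16 ]
hitch 0.71 px 388 150 417 188 711 med [ 0.569 -0.255  0.108] min [ 0.547 -0.283  0.007] max [ 0.608 -0.242  0.17 ]
shank 0.91 px 432 142 476 170 808 med [ 0.604 -0.373  0.097] min [ 0.592 -0.407  0.011] max [ 0.625 -0.35   0.159]
shank 0.69 px 388 150 417 188 700 med [ 0.57  -0.255  0.108] min [ 0.548 -0.274  0.008] max [ 0.613 -0.242  0.17 ]
shank 0.64 px 392 216 426 249 658 med [ 0.436 -0.274  0.099] min [ 0.41  -0.293  0.001] max [ 0.472 -0.255  0.16 ]
latch 0.45 px 450 162 453 163 7 med [ 0.604 -0.384  0.033] min [ 0.602 -0.387  0.032] max [ 0.605 -0.381  0.0
[... 936 characters left out ...]
.354  0.159]
shank 0.59 px 339 258 374 308 1238 med [ 0.437 -0.284  0.093] min [ 0.411 -0.306  0.006] max [ 0.464 -0.259  0.159]
latch 0.68 px 353 290 364 302 109 med [ 0.443 -0.283  0.031] min [ 0.43  -0.296 -0.001] max [ 0.456 -0.269  0.035]
latch 0.61 px 432 275 446 288 120 med [ 0.606 -0.376  0.031] min [ 0.594 -0.388  0.003] max [ 0.627 -0.364  0.035]
latch 0.49 px 394 247 406 259 102 med [ 0.587 -0.268  0.041] min [ 0.568 -0.282  0.013] max [ 0.596 -0.255  0.045]
pin 0.76 px 199 136 345 238 8708 med [0.479 0.096 0.043] min [ 0.371 -0.01   0.005] max [0.626 0.314 0.079]
fork_knob 0.95 px 357 187 388 232 847 med [ 0.601 -0.161  0.095] min [ 0.579 -0.176  0.021] max [ 0.636 -0.136  0.146]
```

Run:
```python
import cv2
a=cv2.imread("pics/top0.png")[90:290,100:500];cv2.imwrite("pics/topc.png",cv2.resize(a,None,fx=2,fy=2,interpolation=3))
a=cv2.imread("pics/side0.png")[120:320,190:490];cv2.imwrite("pics/sidec.png",cv2.resize(a,None,fx=2.65,fy=2.65,interpolation=3))
```

```text
(no output)
```

View pics/topc.png

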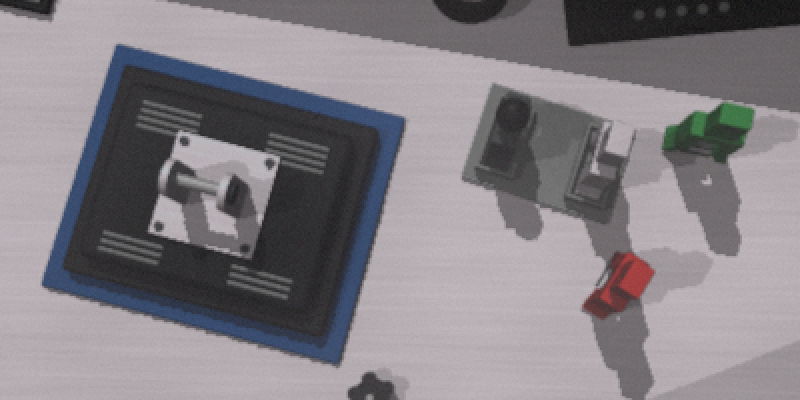

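View pics/sidec.png

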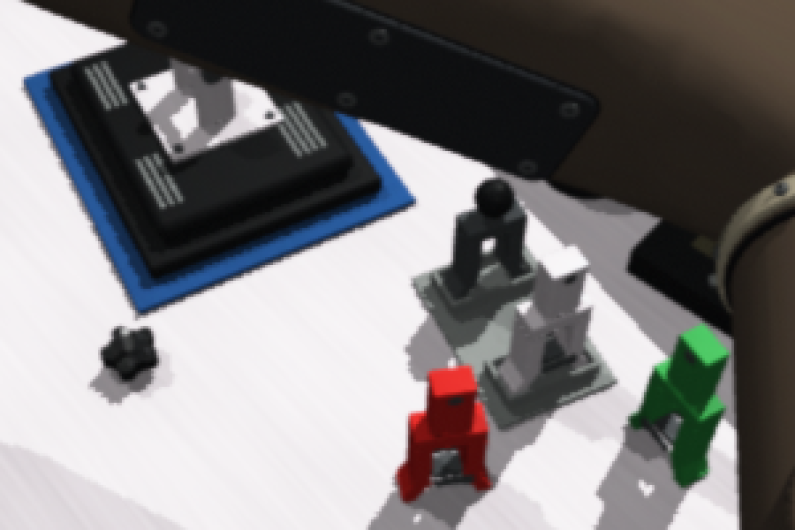

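The top picture shows three candidates: bare aluminium at px (403,169) in the grey rack, green at (453,156) and red at (409,232). The aluminium one is the hitch, because it stands in the rack beside the fork (knob at 357,146) and has a square shank. The pin lies between its cheeks at about px (187,179) to (216,185). Next I fit both poses.

Run:
```python
from h import *
def rect(q):
    r=cv2.minAreaRect((q[:,:2]*1000).astype(np.float32)); return np.round(r[0],1),np.round(r[1],1),round(r[2],1)
T=env.get_image("top");S=env.get_image("side")
for n,im in(("top",T),("side",S)):
    P=cloud(im);x,y,z=np.moveaxis(P,-1,0)
    box=(x>.5)&(x<.64)&(y>-.32)&(y<-.2)
    for lo,hi in((.163,.18),(.1,.12),(.005,.016)):
        q=P[box&(z>lo)&(z<hi)]; print(n,"hitch",lo,len(q),np.median(q,0).round(4),*rect(q))
    # pin
    box=(x>.4)&(x<.66)&(y>.0)&(y<.34)
    q=P[box&(z>.06)&(z<.1)];print(n,"plate",len(q),np.median(q,0).round(4),*rect(q))
    zp=np.median(q[:,2])
    q=P[box&(z>zp+.03)];print(n,"up",len(q),rect(q),np.percentile(q[:,2],[50,97])) if len(q) else 0
    q=P[box&(z>zp+.083)]
    if len(q)>10:
        _,lab,c=cv2.kmeans((q[:,:2]).astype(np.float32),2,None,(3,50,1e-6),5,0);print("cheeks",c,np.bincount(lab[:,0]));print([rect(q[lab[:,0]==i]) for i in(0,1)])
        a=c.mean(0);d=c[1]-c[0];L=np.linalg.norm(d);d/=L
        t=(P[...,:2]-a)@d;w=(P[...,:2]-a)@np.array([-d[1],d[0]])
        k=P[(abs(t)<.015)&(abs(w)<.012)&(z>zp+.06)];print("L",L,"ang",np.degrees(np.arctan2(d[1],d[0])),"pin",len(k),k.mean(0).round(4),np.percentile(k[:,2],95))
        print(rect(k))
```

```text
top hitch 0.163 200 [ 0.5814 -0.2618  0.1676] [ 581.5 -261.8] [23.8 34.1] 74.5
top hitch 0.1 152 [ 0.5634 -0.2542  0.1077] [ 581.3 -261.5] [27.6 59.2] 74.7
top hitch 0.005 780 [ 0.5794 -0.2316  0.0069] [ 572.1 -259.6] [118.8 135.4] 89.6
top plate 464 [0.525  0.168  0.0613] [531.2 170.2] [119.  118.7] 76.7
top up 552 (array([531. , 170.6]), array([81.9, 39.7]), 76.7) [0.13554299 0.14877809]
cheeks [[0.53786737 0.20071901]
 [0.52340454 0.14015627]] [55 50]
[(array([538.6, 200.7]), array([ 7.7, 28.5]), 78.0), (array([523.3, 139.2]), array([11.3, 26.5]), 77.7)]
L 0.062265716 ang -103.4311 pin 98 [0.5307 0.1702 0.1343] 0.1379996486728079
(array([531. , 170.3]), array([29.9, 13.5]), 77.0)
side hitch 0.163 161 [ 0.5802 -0.2623  0.1677] [ 581.3 -261.6] [25.4 34.4] 77.4
side hitch 0.1 212 [ 0.5673 -0.268   0.1079] [ 580.9 -262.2] [28.5 60.9] 74.4
side hitch 0.005 587 [ 0.5656 -0.27    0.0073] [ 576.5 -257.3] [124.6 115.1] 1.4
side plate 348 [0.52   0.1411 0.0693] [529.1 169.6] [119.  116.5] 76.2
side up 125 (array([514.1, 163.7]), array([36. , 74.3]), 19.9) [0.11599834 0.13557807]
```

```bash
cat >> h.py <<'E'
def go(p,yaw_y):
    "scaled shift+turn from the present pose to TCP p, tool straight down, tool y at yaw_y deg"
    s=env.sense();A=R.from_quat(s["tool_rot"])
    a=np.radians(yaw_y);y=np.array([np.cos(a),np.sin(a),0]);z=np.array([0,0,-1.])
    B=R.from_matrix(np.c_[np.cross(y,z),y,z])
    print("t",s["time"],"pos",s["eef_pos"].round(4) if hasattr(s["eef_pos"],"round") else s["eef_pos"],"F",np.round(s["contact_force"],1),"w",s["gripper_width"],"q",np.round(s["joint_positions"],2))
    print("row",np.r_[A.inv().apply(np.array(p)-s["eef_pos"])/.5,(A.inv()*B).as_rotvec()/(2*np.pi)].round(4).tolist())
E
python3 -c "
from h import *
go([.5814,-.2618,.2256],164.5)"
python3 -m crank '[[-0.861,0.408,0,0,0,-0.1422],[-0.861,0.408,0,0,0,-0.1422],[-0.861,0.408,0,0,0,-0.1422],[-0.861,0.408,0,0,0,-0.1422],[-0.861,0.408,0,0,0,-0.1422],[-0.861,0.408,0,0,0,-0.1422],[-0.861,0.408,0,0,0,-0.1422],[-0.861,0.408,0,0,0,-0.1422],[-0.861,0.408,0,0,0,-0.1422],[-0.861,0.408,0,0,0,-0.1422],[-0.861,0.408,0,0,0,-0.1422],[-0.861,0.408,0,0,0,-0.1422]]' 1
python3 -c "
from h import *
go([.5814,-.2618,.2256],164.5)"
```

```text
t 0.7 pos [ 0.2671 -0.6199  0.2265] F [ 0.1 -0.3 -0.2] w 0.08760573724742171 q [-0.88  0.36  0.01 -0.   -1.22 -0.29]
row [-0.8607, 0.4089, 0.0019, 0.0, 0.0, -0.1422]
time: 1.7
eef_pos: [0.5845, -0.2587, 0.2265]
tool_rot: [-0.606, 0.795, -0.0, 0.0]
contact_force: [-0.4, -0.4, -0.1]
gripper_width: 0.0872
gripper_force: 0.0
t 1.7 pos [ 0.5845 -0.2587  0.2265] F [-0.4 -0.4 -0.1] w 0.08716496172585145 q [-0.11  0.3  -0.07 -0.   -1.2  -0.16]
row [0.0075, 0.0043, 0.0019, -0.0001, 0.0001, 0.0004]
```

```bash
python3 -m crank '[[0,0,0,0,0,0],[0,0,0,0,0,0]]'
python3 - <<'E'
from h import *
go([.5814,-.2618,.2256],164.5)
T=env.get_image("top");S=env.get_image("side")
for n,im in(("top",T),("side",S)):
    P=cloud(im);x,y,z=np.moveaxis(P,-1,0)
    q=P[(x>.5)&(x<.65)&(y>-.34)&(y<-.2)&(z>.16)&(z<.18)];print(len(q))
a=np.hstack([T["frame"][90:240,330:480],S["frame"][160:310,340:490]]);cv2.imwrite("pics/a1.png",cv2.resize(a,None,fx=2.6,fy=2.6,interpolation=3))
E
```

```text
time: 1.87
eef_pos: [0.5822, -0.2613, 0.2263]
tool_rot: [-0.606, 0.795, 0.0, -0.0]
contact_force: [-0.2, -0.2, 0.6]
gripper_width: 0.0878
gripper_force: 0.0
t 1.8667 pos [ 0.5822 -0.2613  0.2263] F [-0.2 -0.2  0.6] w 0.08781360438101955 q [-0.12  0.3  -0.07  0.   -1.2  -0.15]
row [0.0015, 0.0013, 0.0013, 0.0001, -0.0, 0.0003]
68
181
```

View pics/a1.png

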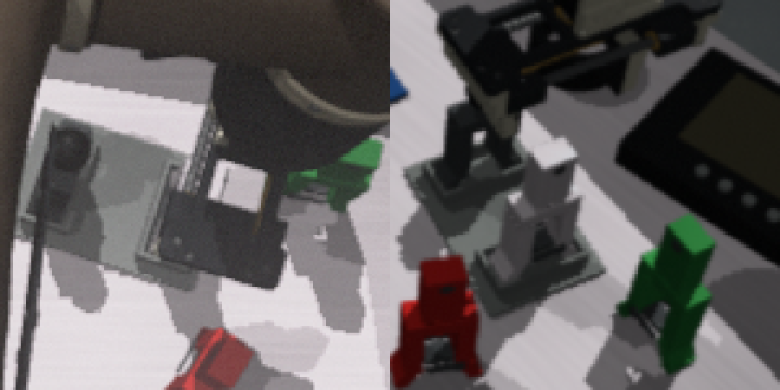

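The fingers straddle the bare aluminium shank (side crop about (552,155)), with the fork and the green and red hooks clear. I descend and grip.

```bash
python3 -m crank '[[0.001,0.001,0.05,0,0,0],[0.001,0.001,0.1,0,0,0],[0.001,0.001,0.15,0,0,0],[0.001,0.001,0.19,0,0,0],[0.001,0.001,0.212,0,0,0],[0.001,0.001,0.212,0,0,0],[0.001,0.001,0.212,0,0,0]]'
python3 -m crank '[[0,0,0,0,0,0],[0,0,0,0,0,0],[0,0,0,0,0,0],[0,0,0,0,0,0],[0,0,0,0,0,0],[0,0,0,0,0,0],[0,0,0,0,0,0],[0,0,0,0,0,0]]' -1
```

```text
time: 2.55
eef_pos: [0.5808, -0.2635, 0.1209]
tool_rot: [-0.605, 0.796, -0.0, -0.0]
contact_force: [0.6, 0.2, 0.9]
gripper_width: 0.0877
gripper_force: 0.0
time: 3.22
eef_pos: [0.5811, -0.2625, 0.1206]
tool_rot: [-0.605, 0.796, 0.0, -0.0]
contact_force: [0.7, -0.1, -0.3]
gripper_width: 0.04
gripper_force: 0.0
```

```bash
python3 -m crank '[[0,0,0,0,0,0],[0,0,0,0,0,0],[0,0,0,0,0,0],[0,0,0,0,0,0]]'
python3 -m crank '[[0,0,-0.03,0,0,0],[0,0,-0.08,0,0,0],[0,0,-0.14,0,0,0],[0,0,-0.2,0,0,0],[0,0,-0.26,0,0,0],[0,0,-0.3,0,0,0],[0,0,-0.3,0,0,0],[0,0,-0.3,0,0,0]]'
python3 - <<'E'
from h import *
go([.531,.1704,.27],166.7)
for n in("top","side"):
    im=env.get_image(n);cv2.imwrite(f"pics/{n}2.png",im["frame"])
    for d in env.silhouettes(im,"hitch")[:4]:
        P=cloud(im)[d["pixels"]];print(n,d["p"],np.round(d["bbox"],2),np.nanmedian(P,0).round(3),np.nanpercentile(P,[3,97],axis=0).round(3).tolist())
E
```

```text
time: 3.55
eef_pos: [0.5812, -0.2625, 0.1205]
tool_rot: [-0.605, 0.796, -0.0, 0.0]
contact_force: [1.5, 0.3, -1.4]
gripper_width: 0.0338
gripper_force: 30.0
time: 4.22
eef_pos: [0.581, -0.2623, 0.2706]
tool_rot: [-0.605, 0.796, -0.0, 0.001]
contact_force: [-0.0, 0.8, -5.4]
gripper_width: 0.0337
gripper_force: 30.0
t 4.2167 pos [ 0.581  -0.2623  0.2706] F [-0.   0.8 -5.4] w 0.0336745520600367 q [-0.12  0.27 -0.01 -0.   -1.29 -0.15]
row [-0.807, 0.3278, 0.0018, -0.0001, 0.0001, -0.0061]
top 0.8 [0.61 0.54 0.67 0.62] [ 0.436 -0.275  0.097] [[0.41, -0.32, -0.002], [0.472, -0.255, 0.16]]
top 0.6 [0.7  0.36 0.75 0.43] [ 0.6   -0.388  0.114] [[0.592, -0.407, 0.026], [0.614, -0.364, 0.159]]
top 0.4 [0.63 0.41 0.65 0.43] [ 0.55  -0.261  0.225] [[0.549, -0.264, 0.186], [0.565, -0.241, 0.24]]
side 0.96 [0.67 0.6  0.72 0.76] [ 0.602 -0.389  0.089] [[0.592, -0.416, 0.002], [0.621, -0.352, 0.159]]
side 0.91 [0.53 0.64 0.59 0.78] [ 0.438 -0.284  0.089] [[0.411, -0.306, 0.0], [0.474, -0.243, 0.159]]
side 0.9 [0.59 0.41 0.66 0.58] [ 0.572 -0.268  0.224] [[0.545, -0.281, 0.004], [0.677, -0.2, 0.311]]
```

```bash
python3 -m crank '[[0,0,-0.06,0,0,0],[-0.05,0.02,-0.08,0,0,-0.006],[-0.12,0.05,-0.08,0,0,-0.006],[-0.2,0.08,-0.08,0,0,-0.006],[-0.28,0.114,-0.08,0,0,-0.006],[-0.36,0.146,-0.08,0,0,-0.006],[-0.44,0.179,-0.08,0,0,-0.006],[-0.52,0.211,-0.08,0,0,-0.006],[-0.6,0.244,-0.08,0,0,-0.006],[-0.68,0.276,-0.08,0,0,-0.006],[-0.76,0.309,-0.08,0,0,-0.006],[-0.807,0.328,-0.08,0,0,-0.006]]'
python3 -m crank '[[0,0,0,0,0,0],[0,0,0,0,0,0],[0,0,0,0,0,0],[0,0,0,0,0,0]]'
python3 - <<'E'
from h import *
go([.531,.1704,.26],166.7)
T=env.get_image("top");S=env.get_image("side")
for n,im in(("top",T),("side",S)):
    P=cloud(im)
    for d in env.silhouettes(im,"hitch")[:4]:
        q=P[d["pixels"]];print(n,d["p"],np.round(d["bbox"],2),np.nanmedian(q,0).round(3),np.nanpercentile(q,[3,97],axis=0).round(3).tolist())
a=np.hstack([T["frame"][90:290,100:320],S["frame"][40:240,180:400]]);cv2.imwrite("pics/a2.png",cv2.resize(a,None,fx=1.8,fy=1.8,interpolation=3))
E
```

```text
time: 5.42
eef_pos: [0.5297, 0.1723, 0.3094]
tool_rot: [-0.62, 0.784, 0.0, -0.001]
contact_force: [1.9, 0.6, -3.9]
gripper_width: 0.0336
gripper_force: 30.0
time: 5.75
eef_pos: [0.5307, 0.1693, 0.3099]
tool_rot: [-0.62, 0.785, 0.0, -0.001]
contact_force: [-0.4, -0.4, -4.9]
gripper_width: 0.0335
gripper_force: 30.0
t 5.75 pos [0.5307 0.1693 0.3099] F [-0.4 -0.4 -4.9] w 0.033528404323986245 q [ 0.66  0.12 -0.11  0.   -1.34 -0.89]
row [-0.0024, -0.0001, 0.0997, 0.0001, -0.0002, -0.0002]
top 0.95 [0.26 0.38 0.31 0.49] [0.528 0.16  0.258] [[0.496, 0.149, 0.098], [0.562, 0.193, 0.357]]
top 0.7 [0.67 0.35 0.74 0.43] [ 0.605 -0.373  0.097] [[0.592, -0.408, 0.009], [0.627, -0.349, 0.159]]
top 0.59 [0.62 0.53 0.67 0.62] [ 0.436 -0.273  0.099] [[0.41, -0.294, 0.007], [0.469, -0.255, 0.16]]
side 0.83 [0.67 0.6  0.73 0.76] [ 0.602 -0.389  0.089] [[0.592, -0.415, 0.005], [0.62, -0.353, 0.159]]
side 0.62 [0.38 0.14 0.43 0.31] [0.527 0.161 0.283] [[0.498, 0.151, 0.209], [0.555, 0.184, 0.358]]
```

View pics/a2.png

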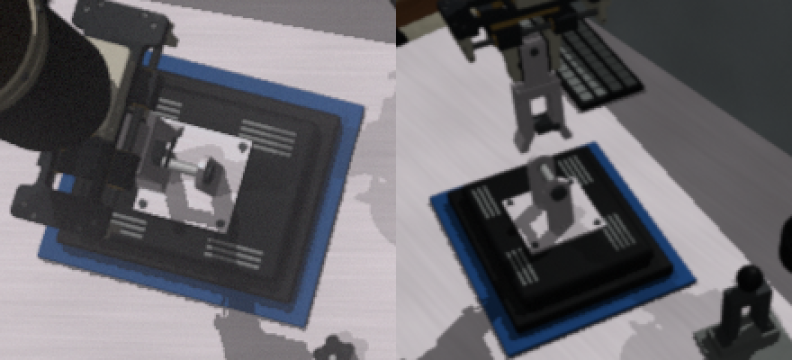

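The hook hangs upright above the pin with the mouth across it. One last alignment check before pushing.

Run:
```python
from h import *
def rect(q):
    r=cv2.minAreaRect((q[:,:2]*1000).astype(np.float32)); return np.round(r[0],1),np.round(r[1],1),round(r[2],1)
for n in("top","side"):
    im=env.get_image(n);P=cloud(im);x,y,z=np.moveaxis(P,-1,0)
    d=[d for d in env.silhouettes(im,"hitch") if abs(np.nanmedian(P[d["pixels"]],0)[1]-.16)<.05][0]
    m=cv2.erode(d["pixels"].astype(np.uint8),np.ones((2,2)))>0
    for lo,hi in((.2,.225),(.225,.25),(.25,.285),(.285,.303)):
        q=P[d["pixels"]&(z>lo)&(z<hi)]
        if len(q)>5: print(n,"hook",lo,len(q),*rect(q),q[:,2].max().round(3))
    c=np.array([.531,.1704]);a=np.radians(76.7);u=np.array([np.cos(a),np.sin(a)]);v=np.array([u[1],-u[0]])
    t=(P[...,:2]-c)@u;w=(P[...,:2]-c)@v
    k=P[(abs(t)<.015)&(abs(w)<.013)&(z>.115)&(z<.145)];print(n,"pin",len(k),rect(k),"z",np.percentile(k[:,2],95))
    k=P[(abs(t)<.06)&(abs(w)<.06)&((abs(t)>.04)|(abs(w)>.03))&(z>.04)&(z<.08)];print("plate z",np.median(k[:,2]))
    k=P[(abs(t)<.04)&(abs(w)<.03)&(z>.138)&(z<.16)];print("cheeks",len(k),rect(k),k[:,2].max()) if len(k)>5 else 0
```

```text
top hook 0.2 119 [529.  167.3] [27.2 74.6] 71.4 0.225
top hook 0.225 202 [528.6 164. ] [21.7 61.5] 70.0 0.25
top hook 0.25 129 [527.3 160.3] [15.9 60.8] 68.9 0.285
top hook 0.285 158 [526.7 157.8] [ 7.9 57.5] 81.8 0.303
top pin 85 (array([530.8, 170.4]), array([29.7, 13.9]), 78.0) z 0.1380503082585133
plate z 0.057790708225399445
cheeks 105 (array([521.5, 150.4]), array([30.9, 42.2]), 14.7) 0.15262255091762855
side hook 0.2 129 [528.7 166.2] [30.8 77.3] 69.6 0.225
side hook 0.225 269 [530.1 171.3] [37.6 61.2] 75.8 0.25
side hook 0.25 231 [529.2 169.3] [30.7 60.9] 74.9 0.285
side hook 0.285 222 [528.9 169. ] [29.1 60.1] 73.9 0.303
side pin 38 (array([530.6, 172.8]), array([25.7, 13.2]), 74.5) z 0.13706044086264849
plate z 0.05788096663828346
cheeks 126 (array([528.3, 170.6]), array([77.8, 36. ]), 75.5) 0.15205862788925795
```

```bash
python3 -m crank '[[-0.002,-0.002,0.03,0,0,0],[-0.002,-0.002,0.06,0,0,0],[-0.002,-0.002,0.09,0,0,0],[-0.002,-0.002,0.11,0,0,0],[-0.002,-0.002,0.13,0,0,0],[-0.002,-0.002,0.15,0,0,0],[-0.002,-0.002,0.165,0,0,0],[-0.002,-0.002,0.165,0,0,0]]'
python3 -m crank '[[0,0,0.01,0,0,0],[0,0,0.02,0,0,0],[0,0,0.03,0,0,0],[0,0,0.04,0,0,0],[0,0,0.05,0,0,0],[0,0,0.05,0,0,0]]'
python3 -c "
from h import *
S=env.get_image('side');P=cloud(S)
for d in env.silhouettes(S,'latch')[:5]: print(d['p'],np.nanmedian(P[d['pixels']],0).round(3))"
```

```text
time: 6.82
eef_pos: [0.5314, 0.1705, 0.2263]
tool_rot: [-0.62, 0.785, 0.0, -0.001]
contact_force: [-0.2, -0.2, -4.7]
gripper_width: 0.0337
gripper_force: 30.0
time: 7.32
eef_pos: [0.5346, 0.1715, 0.2044]
tool_rot: [-0.621, 0.784, -0.001, 0.003]
contact_force: [6.9, -2.0, 2.2]
gripper_width: 0.0337
gripper_force: 30.0
0.63 [0.535 0.17  0.142]
0.57 [ 0.442 -0.285  0.032]
0.52 [ 0.604 -0.376  0.031]
```

```bash
python3 -m crank '[[0,0,0.01,0,0,0],[0,0,0.02,0,0,0],[0,0,0.03,0,0,0],[0,0,0.04,0,0,0],[0,0,0.05,0,0,0],[0,0,0.05,0,0,0]]'
python3 -m crank '[[0,0,0.006,0,0,0],[0,0,0.012,0,0,0],[0,0,0.012,0,0,0]]'
```

```text
time: 7.92
eef_pos: [0.5305, 0.1703, 0.176]
tool_rot: [-0.62, 0.785, 0.001, -0.002]
contact_force: [-0.9, 0.3, -4.4]
gripper_width: 0.0336
gripper_force: 30.0
time: 8.17
eef_pos: [0.5313, 0.1706, 0.171]
tool_rot: [-0.62, 0.784, 0.0, -0.001]
contact_force: [0.2, -0.5, -4.0]
gripper_width: 0.0342
gripper_force: 30.0
```

```bash
python3 -m crank '[[0,0,0.004,0,0,0],[0,0,0.004,0,0,0],[0,0,0.004,0,0,0]]'
python3 -c "
from h import *
S=env.get_image('side');P=cloud(S)
for d in env.silhouettes(S,'latch')[:5]: print(d['p'],np.nanmedian(P[d['pixels']],0).round(3))
cv2.imwrite('pics/a3.png',cv2.resize(S['frame'][60:210,180:380],None,fx=4,fy=4,interpolation=3))"
```

```text
time: 8.42
eef_pos: [0.532, 0.1708, 0.17]
tool_rot: [-0.62, 0.784, 0.0, -0.0]
contact_force: [-0.1, -0.1, -3.7]
gripper_width: 0.0338
gripper_force: 30.0
0.62 [ 0.444 -0.285  0.031]
```

View pics/a3.png

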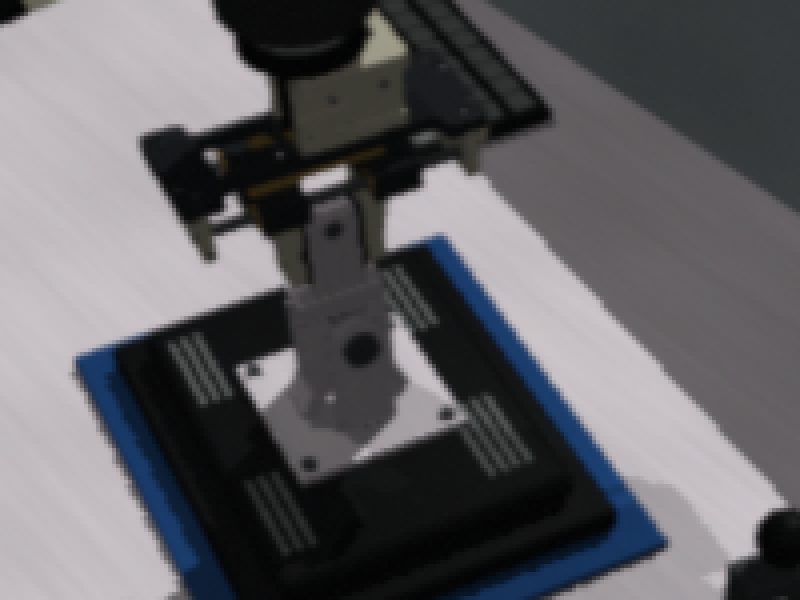

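The hook sits over the pin, with the throat at crop (340,350) behind the near cheek. The wrist still carries most of the weight, so I press a little further until the feet touch.

```bash
python3 -m crank '[[0,0,0.004,0,0,0],[0,0,0.004,0,0,0],[0,0,0.004,0,0,0]]'
python3 -m crank '[[0,0,0.004,0,0,0],[0,0,0.004,0,0,0],[0,0,0.004,0,0,0]]'
```

```text
time: 8.77
eef_pos: [0.5325, 0.171, 0.1685]
tool_rot: [-0.62, 0.784, -0.0, 0.0]
contact_force: [0.3, -0.3, -1.4]
gripper_width: 0.0338
gripper_force: 30.0
time: 9.02
eef_pos: [0.5326, 0.1711, 0.1684]
tool_rot: [-0.62, 0.784, -0.0, 0.001]
contact_force: [-5.6, 0.4, 14.1]
gripper_width: 0.0337
gripper_force: 30.0
```

The feet are on the plate (14 N up), so I release.

```bash
python3 -m crank '[[0,0,0,0,0,0],[0,0,0,0,0,0],[0,0,0,0,0,0],[0,0,0,0,0,0],[0,0,0,0,0,0],[0,0,0,0,0,0],[0,0,0,0,0,0],[0,0,0,0,0,0]]' 1
python3 -m crank '[[0,0,-0.02,0,0,0],[0,0,-0.06,0,0,0],[0,0,-0.1,0,0,0],[0,0,-0.15,0,0,0],[0,0,-0.2,0,0,0],[0,0,-0.25,0,0,0],[0,0,-0.3,0,0,0],[0,0,-0.3,0,0,0],[0,0,-0.3,0,0,0],[0,0,-0.3,0,0,0]]'
python3 - <<'E'
from h import *
def rect(q):
    r=cv2.minAreaRect((q[:,:2]*1000).astype(np.float32)); return np.round(r[0],1),np.round(r[1],1),round(r[2],1)
T=env.get_image("top");S=env.get_image("side")
for n,im in(("top",T),("side",S)):
    P=cloud(im);x,y,z=np.moveaxis(P,-1,0);b=np.hypot(x-.531,y-.17)<.06
    for lo,hi in((.21,.225),(.152,.162)):
        q=P[b&(z>lo)&(z<hi)]
        if len(q)>5: print(n,lo,len(q),*rect(q),np.median(q[:,2]))
    for d in env.silhouettes(im,"latch")[:5]: print(d['p'],np.nanmedian(P[d['pixels']],0).round(3))
cv2.imwrite('pics/a4.png',cv2.resize(S['frame'][60:210,180:380],None,fx=4,fy=4,interpolation=3))
E
```

```text
time: 9.68
eef_pos: [0.5321, 0.1708, 0.1659]
tool_rot: [-0.62, 0.784, -0.0, -0.0]
contact_force: [0.3, 0.1, 0.8]
gripper_width: 0.0816
gripper_force: 0.0
time: 10.52
eef_pos: [0.5318, 0.1708, 0.3161]
tool_rot: [-0.62, 0.784, 0.0, 0.0]
contact_force: [-0.3, -0.3, -0.3]
gripper_width: 0.0876
gripper_force: 0.0
top 0.21 232 [532.  171.8] [24.9 33.7] 77.1 0.215422289407449
top 0.152 191 [532.1 171.4] [28.3 59.5] 75.2 0.15551336978867203
0.45 [ 0.603 -0.383  0.031]
side 0.21 110 [531.1 172.8] [27.9 34.4] 78.3 0.21549564129650856
side 0.152 132 [530.5 170.3] [31.  59.5] 75.1 0.15569478917700225
0.61 [ 0.443 -0.284  0.031]
```

View pics/a4.png

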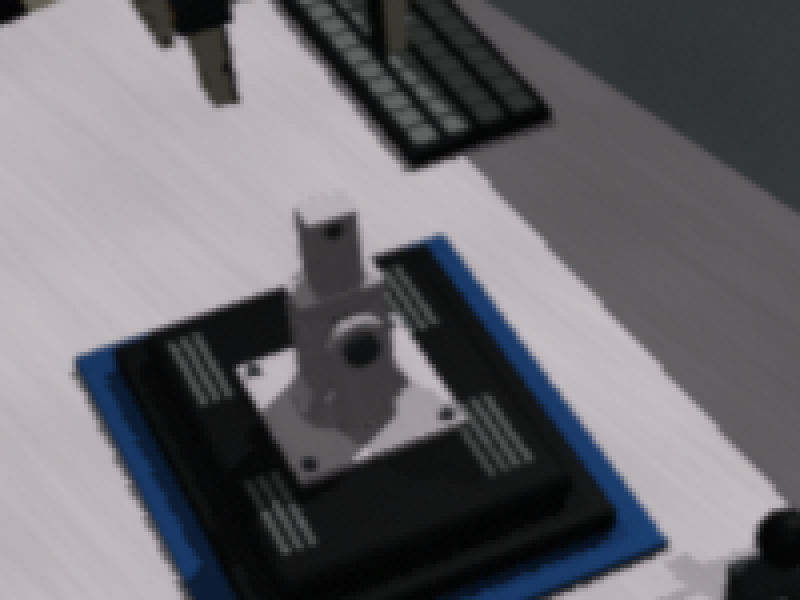

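The hook stands upright. Its top is at z = 0.2155, so the shank centre is about 56 mm above the pin and about 1 mm off centre. The latch is hidden by the cheek, but its push vanished at the snap height, and the fork is still in the rack. I hand in.

```bash
python3 -c "
from cell import env
print(env.job_done())"
```

```text
the job is handed in; nothing more can be done
None
```

The job is handed in: the hook stands upright and released on the plate over the pin, with the fork and look-alikes untouched; the near cheek hid the latch, so "shut" is inferred from its push force vanishing by the last few millimetres before the feet touched the plate.

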